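# Eject the charged pack from the charger and load it in the race car

## Task

The race car needs its battery: in the two-bay charger, press down the ejector paddle of the bay that holds the full-length pack, until the pack stands up far enough to grip, and let go of the paddle. Then grip the raised pack, lift it out and set it down, not drop it, flat in the car's battery cradle between the four corner brackets. Leave the half-length pack down in its bay and do not push about the loose wheel, driver and can.

Things in the scene. Friction and masses are not known exactly. Their poses are not given: they have to be found in the camera images.
- dock: two-bay battery charger, fixed; aluminium, 124 (x) by 164 mm (y), top face 55 mm above the table, black head 68 mm high behind (x 62 to 112). Origin at table level midway between the bays; x points away from the ejector paddles, y to the left bay. Bays: wells 99 (x) by 50 (y) mm, 25 deep, centred at x = 0, y = +40 (left) and -40 mm (right); a lifting plate rises through a hole in each floor
- pack_center (a point): centre of the full-length hard-case battery pack, 96 (its x) by 47 (its y) by 25 mm high, black with a pale label, about 0.2 kg. It starts in the left or right bay, its length along the charger's x, top flush with the charger's top face, 1.5 mm play all round: fingers cannot take it until it is ejected
- halfpack_center (a point): centre of the half-length pack, 68 by 47 by 25 mm, same kind of case, in the other bay; it stays there
- pad_left (a point): centre of the top of the rubber pad (34 x 34 mm) on the left bay's ejector paddle, at (-110, +40) mm in the charger's x, y, 46 mm above the table when up. It moves with the paddle; the pad slopes 0.2 rad up towards its free end (-x) when up, 0.12 rad down when fully pressed
- pad_right (a point): the same for the right bay's paddle, at (-110, -40) mm in the charger's x, y
- paddle_left (a joint): angle of the left paddle, rad: 0 = up, 0.32 = fully pressed, at its stop. A full press lowers the pad's centre 19 mm, takes 5 to 12 N and lifts the left bay's plate, and a pack on it, level (72 mm per rad, after 1 mm of free play), to about 22 mm. The pivot is stiff: paddle and raised pack stay where they are left
- paddle_right (a joint): the same for the right paddle and the right bay
- cradle (a point): centre of the car's battery cradle, on top of the chassis plate, 50 mm above the table; x along the car to its nose. Car fixed on its stand. Four corner brackets 12 mm high enclose 104 (x) by 55 mm (y); within 38 mm of the middle along x the long sides are open, room for fingers out to 65 mm. Servo from x = 74, motor from x = -76 mm, wheels up to 102 mm above the table
- wheel: loose spare foam-tyred wheel lying flat, diameter 60 mm, 42 mm high; bystander, origin under its centre
- driver: loose hex driver with black handle, lying along its x, 180 mm long; bystander
- can: loose closed drink can, standing, diameter 62 mm, 115 mm high; bystander, origin under its centre
There are look-alikes about, which are no part of the job. Leave any pink or turquoise look-alike of the part that bears pack_center alone.

How it is judged:
By the outcome, as a careful person would: the job done as asked, in the order asked, and still so for the second after the job is handed in, with the robot touching nothing.
It also fails if it takes over 50 s, if anything falls off the work surface, if the arm or the gripper's body presses on something with over 40 N, if the wrist force passes 120 N, or if a joint passes its speed limit or range.

## Robot

A 6-joint arm with a two-finger parallel gripper is mounted at the origin on the work surface. World frame = base frame: x ahead of the robot, y to its left, z up, the work surface at z = 0. Lengths are in mm, angles in rad, forces in N, time in s.
With the tool pointing down it reaches from about 350 to 975 mm from the base axis. Payload 7.1 kg.
Tool frame: the origin (TCP) lies at the very end of the fingers, on their centre line; the grasp point (between the pads) lies 19 mm behind it; z points along the fingers, x is the direction in which the jaws open and shut, and the axes are right-handed (so a half turn about z gives the same grasp; the last joint's range is limited). The gripper opens to 88 mm and grips with 3 to 60 N. Pads are 20 mm wide; open, the fingers measure 115 mm over their backs; the gripper's body (75 mm by 178 mm) begins 61 mm behind the grasp point.
Start: joints at [-1.229, 0.423, 1.63, -0, 1.089, -0.019], TCP at [220.656, -584.736, 222.675] pointing down, gripper open.
Joint ranges: [-3, 3], [-0.9, 2.11], [0.09, 2.58], [-1.31, 4.45], [0.11, 2.69], [-2.54, 2.54]. Speed limits (rad/s): [2.39, 2.39, 3.01, 3.14, 3.14, 3.14].

## Interface

Orientations are given as a rotation vector (axis times angle).
In Python, from workcell import * gives the robot as it stands.
- The arm moves only by the tool arm_command, never from a script. Its argument "increments" is a list of rows, each a list of 2 entries, a list of its own where there are three numbers: the shift along the tool's x, y, z in cm, then the turn about the tool's z in degrees. In form: [[[dx, dy, dz], turn], ...]. A call has 1 to 20 rows; each row shifts and turns the pose as measured when the row begins, along the tool's axes as they then stand; what a row does not reach is not made up. A row lasts 1/10 s, in which the tool goes at most 50 mm and 8.59 degrees, less where a joint would pass 70% of its speed; a pose out of reach is approached as far as the arm can. A call is refused whole if a number of a shift passes 5 or a number of a turn 8.59, either way. A call with a gripper value outside its range is refused whole. "gripper" is the opening, from 0 (shut) to 1 (fully open), set as the call begins (left out, the last holds). The fingers move at their own pace and stop on an object; the grip force is fixed at half the most. Time passes only in rows, so rows that do not move let the fingers close. It gives the time, the measured TCP pose, the force and the opening at its end, in the units of the state.
- get_obs(): the state, without advancing time (a new reading comes with each control period).
- get_image(name): name is "scene" or "top" or "wrist"; returns the picture (420x560x3 uint8, red, green, blue); there is no depth.
- camera_params(name): a dict with "K" (3x3 intrinsics, pixels), "rvec" (rotation vector, rad) and "tvec" (3), from world to camera coordinates, as OpenCV has them; the wrist camera has in their place "T_tool_cam" (4x4, takes a point from camera to tool coordinates, whose origin is the TCP and whose axes are the tool frame's). Camera axes: x right, y down, z forward; pixel columns grow to the right and rows downward; lengths in mm; the calibration is good to about 2 mm. The wrist camera is an equidistant fisheye: a pixel r from the principal point sees the ray r / f radians off the axis. A picture is of the moment at which its call begins: read the wrist's pose just before it. camera_params takes no time and is no camera call.
- close_job(): hands the job in, once; it reports no verdict.
The state is a dict: "t": time; "qpos": joint angles; "qvel": joint speeds; "joint_torque": joint torques, N m; "ee_pos": TCP position; "orientation": TCP orientation; "ft_force": force on the tool from outside, world axes, zero at the start; "moment": the same for the moment, N m; "width": finger opening in mm.
Only numpy, scipy, OpenCV 4.12 (cv2) and the standard library are available. Lean on these libraries where they do the work, as an engineer would, in place of code of your own. Each camera call takes 0.05 s, during which the arm holds its last target.

## Working session

There is one attempt and no reset: what is moved stays moved. The work goes in short steps, Python scripts to look and compute and a tool call to move; the robot and the scene stay as the last step left them, time stands still between calls to the robot, and variables do not carry over. Pictures are saved under pics/ and viewed, and the job is handed in when it is done.

Besides the shell and the picture viewer there is one more tool, called after "Call:" as name(argument=value, ...), one argument or row to a line, values as JSON. arm_command: Moves the arm, as the interface text tells. Its arguments: {"type":"object","properties":{"increments":{"type":"array","items":{"type":"array"}},"gripper":{"type":"number"}},"required":["increments"]}

```bash
mkdir -p pics; ls; python3 - <<'E'
from workcell import *
import cv2
o=get_obs();print({k:o[k] for k in('t','ee_pos','orientation','ft_force','width')})
for n in("scene","top","wrist"):
    cv2.imwrite(f"pics/{n}0.png",get_image(n)[:,:,::-1]);print(n,camera_params(n))
E
```

```text
pics
{'t': 0.0, 'ee_pos': array([ 220.49235118, -584.22617774,  221.91547676]), 'orientation': array([-2.58321981e+00,  1.78631424e+00,  1.89871057e-03]), 'ft_force': array([-0.49520852, -0.6999181 ,  0.2974717 ]), 'width': 88.1276493442302}
scene {'K': array([[504.96104666,   0.        , 286.63854941],
       [  0.        , 504.96104666, 203.62455557],
       [  0.        ,   0.        ,   1.        ]]), 'rvec': array([ 1.15629351,  2.52732263, -0.79953399]), 'tvec': array([ 382.68041051, -339.31843887, 2137.68429567])}
top {'K': array([[400.61243125,   0.        , 279.16001344],
       [  0.        , 400.61243125, 214.20239298],
       [  0.        ,   0.        ,   1.        ]]), 'rvec': array([ 2.21052448, -2.17468592,  0.06380974]), 'tvec': array([ -16.43446292,  585.64921222, 1246.53136203])}
wrist {'K': array([[325.1922621 ,   0.        , 282.57154937],
       [  0.        , 325.1922621 , 205.30327659],
       [  0.        ,   0.        ,   1.        ]]), 'T_tool_cam': array([[ 9.99999675e-01,  7.64548619e-04,  2.56834211e-04,
         9.20643440e-01],
       [-8.06464617e-04,  9.52060894e-01,  3.05907509e-01,
        -8.54454228e+01],
       [-1.06406449e-05, -3.05907616e-01,  9.52061201e-01,
        -1.60927965e+02],
       [ 0.00000000e+00,  0.00000000e+00,  0.00000000e+00,
         1.00000000e+00]])}
```

View pics/top0.png

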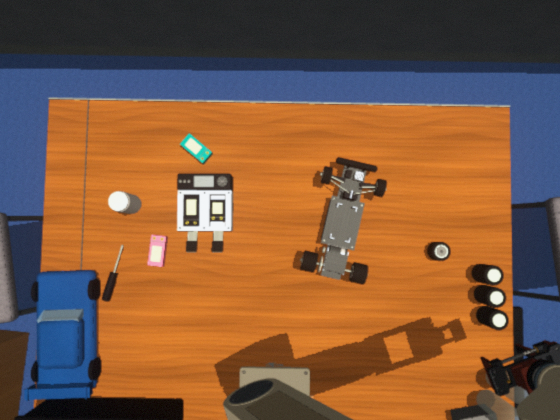

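View pics/scene0.png

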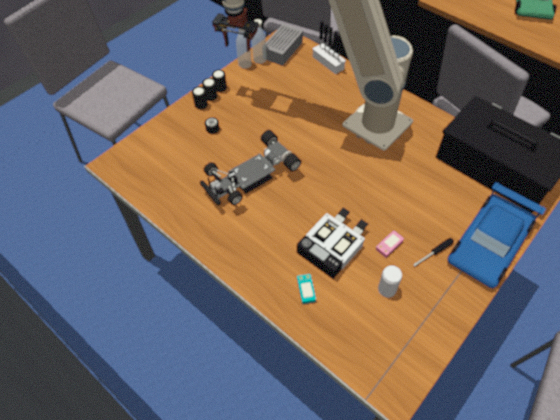

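View pics/wrist0.png

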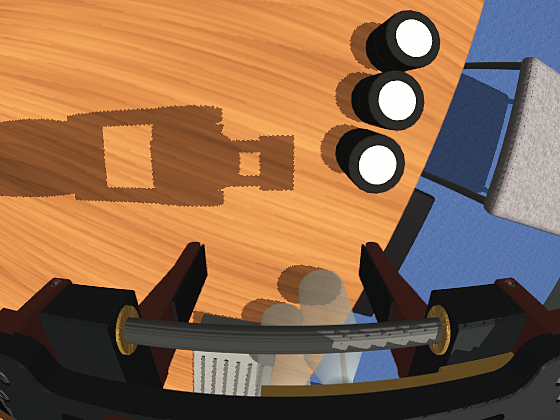

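The top view shows the charger at about (205,208), with black paddle pads at (192,246) and (217,246), and the car at about (343,225). There is a pink look-alike at (157,250) and a turquoise one at (196,148). I'll enlarge the charger and the car.

```bash
python3 - <<'E'
import cv2,numpy as np
a=cv2.imread("pics/top0.png")
c1=cv2.resize(a[165:260,165:245],None,fx=6,fy=6,interpolation=cv2.INTER_CUBIC)
cv2.imwrite("pics/dockcrop.png",c1)
c1=cv2.resize(a[150:290,290:400],None,fx=4.2,fy=4.2,interpolation=cv2.INTER_CUBIC)
cv2.imwrite("pics/carcrop.png",c1)
E
```

```text
(no output)
```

View pics/dockcrop.png

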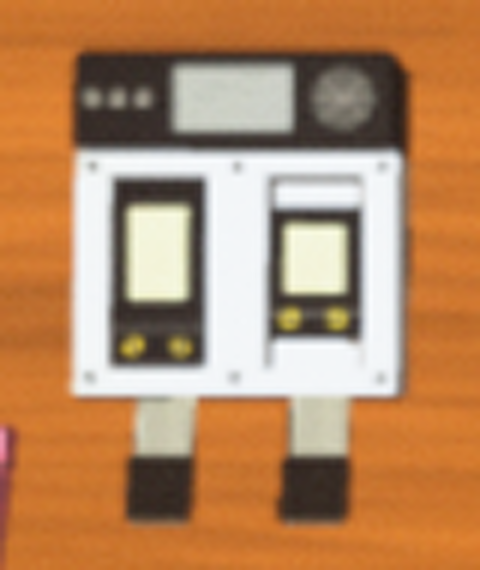

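View pics/carcrop.png

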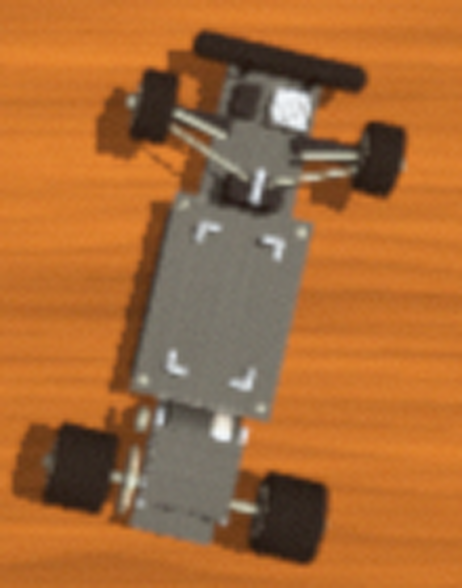

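The full-length pack is in the left bay: its black case spans crop (113–206, 180–364), so it fills the bay. The right-bay case is shorter, with a white gap at each end. I'll compute coarse positions next.

```bash
cat >h.py <<'E'
import numpy as np,cv2
from scipy.spatial.transform import Rotation as R
from workcell import *
def ray(name,px):
    px=np.atleast_2d(np.array(px,float));p=camera_params(name);K=p['K']
    if name=='wrist':raise 0
    Rm=R.from_rotvec(p['rvec']).as_matrix();t=p['tvec']
    d=np.c_[(px-K[:2,2])/K[0,0],np.ones(len(px))]@Rm
    return -Rm.T@t,d
def wray(px,pos,rv):
    px=np.atleast_2d(np.array(px,float));p=camera_params('wrist');K=p['K'];T=p['T_tool_cam']
    q=(px-K[:2,2])/K[0,0];th=np.linalg.norm(q,axis=1,keepdims=True)
    d=np.c_[q/np.maximum(th,1e-9)*np.sin(th),np.cos(th)]
    Rt=R.from_rotvec(rv).as_matrix()
    return Rt@T[:3,3]+pos, d@(Rt@T[:3,:3]).T
def onz(o,d,z):
    return o+d*((np.asarray(z,float)-o[2])/d[:,2])[:,None]
def wproj(P,pos,rv):
    p=camera_params('wrist');K=p['K'];T=p['T_tool_cam'];Rt=R.from_rotvec(rv).as_matrix()
    c=((np.atleast_2d(P)-pos)@Rt-T[:3,3])@T[:3,:3]
    th=np.arctan2(np.linalg.norm(c[:,:2],axis=1),c[:,2])
    return c[:,:2]/np.linalg.norm(c[:,:2],axis=1)[:,None]*th[:,None]*K[0,0]+K[:2,2]
def tproj(P,name='top'):
    p=camera_params(name);return cv2.projectPoints(np.atleast_2d(P).astype(float),p['rvec'],p['tvec'],p['K'],None)[0][:,0]
E
python3 - <<'E'
from h import *
f=lambda l,s,o:(np.array(l)+.5)/s-.5+np.array(o)
d=f([(76,150),(404,150),(402,396),(71,396),(159,489),(315,489),(113,180),(206,180),(204,364),(112,364)],6,(165,165))
print(onz(*ray('top',d),[55]*4+[46]*2+[55]*4).round(1))
c=f([(203,225),(283,243),(170,372),(247,388)],4.2,(290,150))
P=onz(*ray('top',c),[62]*4);print(P.round(1),P.mean(0))
print(onz(*ray('top',[(120,202),(440,251)]),[115,42]))
o,_=ray('top',[(0,0)]);print(o)
E
```

```text
[[654.2 307.   55. ]
 [656.9 139.3  55. ]
 [531.2 137.4  55. ]
 [528.5 305.7  55. ]
 [481.9 261.5  46. ]
 [483.2 181.9  46. ]
 [639.1 287.6  55. ]
 [639.9 240.1  55. ]
 [545.8 238.5  55. ]
 [545.1 285.3  55. ]]
[[ 619.8 -185.4   62. ]
 [ 607.6 -243.4   62. ]
 [ 513.  -162.4   62. ]
 [ 502.3 -218.    62. ]] [ 560.67836927 -202.29912604   62.        ]
[[ 608.19039852  457.11619496  115.        ]
 [ 479.1386175  -503.3653305    42.        ]]
[ 513.36474023   -6.45206062 1278.08862849]
```

Call:
arm_command(
  increments=[
    [[0,0,-1],6.6],
    [[0,0,-1],6.6],
    [[0,0,-1],6.6],
    [[-4,-3,0],0],
    [[-4,-3,0],0],
    [[-4,-3,0],0],
    [[-4,-3,0],0],
    [[-4,-3,0],0],
    [[-4.6,-1,0],0],
    [[-4.6,-1,0],0],
    [[-4.6,-1,0],0],
    [[-4.6,-1,0],0],
    [[-4.6,-1,0],0],
    [[-4.6,-1,0],0],
    [[-4.6,-1,0],0],
  ],
  gripper=0,
)

```text
t: 1.65
ee_pos: [444.7, -50.6, 251.6]
orientation: [-2.208, 2.232, 0.003]
ft_force: [0.3, -0.9, -0.4]
width: 0.7
```

Call:
arm_command(
  increments=[
    [[-4.8,-1,0],0],
    [[-4.8,-1,0],0],
    [[-4.8,-1,0],0],
    [[-4.8,-1,0],0],
    [[-4.8,-1,0],-1],
    [[-3,-0.5,0],-0.5],
    [[0,0,0],0],
  ],
)

```text
t: 2.35
ee_pos: [501.0, 230.9, 252.2]
orientation: [-2.244, 2.193, 0.001]
ft_force: [-0.2, -0.4, -0.4]
width: 0.5
```

```bash
python3 - <<'E'
from h import *
o=get_obs();np.save('w1.npy',np.r_[o['ee_pos'],o['orientation']])
print(o['ee_pos'],o['qpos']);cv2.imwrite("pics/wrist1.png",get_image('wrist')[:,:,::-1])
E
```

```text
[501.04448638 230.89742945 252.19904921] [0.40894039 0.27989363 1.76859037 0.00263825 1.08990247 1.95582475]
```

View pics/wrist1.png

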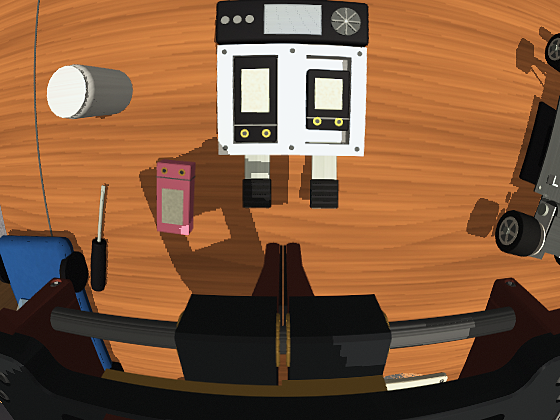

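The wrist view shows the full-length pack in the left bay at about (234–278, 55–143), the half pack at (328,93), and the left pad at about (257,193). The pink look-alike is at (175,195).

```bash
python3 - <<'E'
from h import *
w=np.load('w1.npy');im=cv2.imread('pics/wrist1.png');g=cv2.cvtColor(im,6);hs=cv2.cvtColor(im,40)
# packs & pads: dark within regions
for nm,(x0,y0,x1,y1),z in[('Lpack',(226,48,286,148),55),('Rpack',(300,48,356,148),55),('padL',(238,160,275,215),46),('padR',(304,160,345,215),46)]:
    m=(g[y0:y1,x0:x1]<90).astype(np.uint8)
    if 'pack' in nm: pass
    cs=cv2.findContours(m,0,2)[0];c=max(cs,key=cv2.contourArea)[:,0]+[x0,y0]
    P=onz(*wray(c,w[:3],w[3:]),[z]*len(c))
    r=cv2.minAreaRect(P[:,:2].astype(np.float32));print(nm,c.min(0),c.max(0),r)
y0,x0=38,205
m=((g>150)&(hs[:,:,1]<60)).astype(np.uint8);m[:38]=0;m[165:]=0;m[:,:205]=0;m[:,375:]=0
c=max(cv2.findContours(m,0,2)[0],key=cv2.contourArea)[:,0]
P=onz(*wray(c,w[:3],w[3:]),[55]*len(c));print('plate',c.min(0),c.max(0),cv2.minAreaRect(P[:,:2].astype(np.float32)))
cv2.imwrite('pics/padcrop.png',cv2.resize(im[30:220,200:380],None,fx=3,fy=3,interpolation=cv2.INTER_CUBIC))
E
```

```text
Lpack [233  55] [277 124] ((603.2852783203125, 263.552978515625), (76.59281921386719, 47.77552032470703), 0.7576038241386414)
Rpack [306  55] [350 143] ((594.777099609375, 183.40847778320312), (97.36215209960938, 48.44275665283203), 1.7350594997406006)
padL [238 160] [274 214] ((490.1327819824219, 262.4007263183594), (65.68218994140625, 43.4318962097168), 0.9383460879325867)
padR [304 160] [338 208] ((495.8506774902344, 185.64541625976562), (58.38425827026367, 40.31623840332031), 2.322335958480835)
plate [217  44] [366 164] ((588.2092895507812, 223.34637451171875), (134.28952026367188, 164.00396728515625), 0.944746196269989)
```

View pics/padcrop.png

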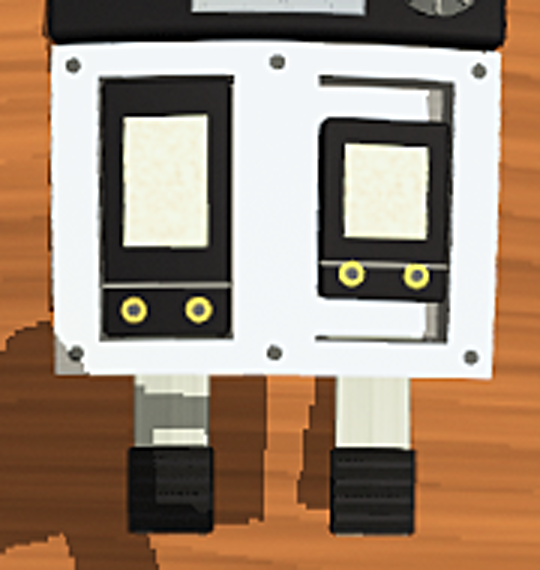

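```bash
python3 - <<'E'
from h import *
w=np.load('w1.npy')
f=lambda l:(np.array(l)+.5)/3-.5+np.array((200,30))
c=f([(50,47),(500,52),(492,379),(55,374),(98,77),(235,77),(234,339),(101,339),(170,490),(372,492)])
P=onz(*wray(c,w[:3],w[3:]),[55]*8+[46]*2);print(P.round(1));print(P[:4].mean(0),P[4:8].mean(0))
e=[P[0]-P[3],P[1]-P[2]];print([np.arctan2(a[1],a[0]) for a in e]);e=[P[0]-P[1],P[3]-P[2]];print([np.arctan2(-a[0],a[1]) for a in e])
Rt=R.from_rotvec(w[3:]).as_matrix();print(Rt.round(3))
E
```

```text
[[653.5 306.8  55. ]
 [656.8 142.5  55. ]
 [533.  139.7  55. ]
 [530.5 304.3  55. ]
 [641.4 288.7  55. ]
 [641.3 239.1  55. ]
 [544.5 237.3  55. ]
 [543.8 286.6  55. ]
 [483.7 261.3  46. ]
 [484.8 182.1  46. ]]
[593.46489722 223.32288351  55.        ] [592.75104614 262.93636445  55.        ]
[np.float64(0.020458961080694397), np.float64(0.022609492462820378)]
[np.float64(0.020190618756836722), np.float64(0.015097428756832234)]
[[ 0.023 -1.     0.002]
 [-1.    -0.023  0.003]
 [-0.003 -0.002 -1.   ]]
```

Call:
arm_command(
  increments=[
    [[-3,1.8,0],0],
    [[0,0,4],0],
    [[0,0,4],0],
    [[0,0,4],0],
    [[0,0,4],0],
    [[0,0,2.5],0],
    [[0,0,0],0],
  ],
)

```text
t: 3.1
ee_pos: [482.3, 251.8, 63.4]
orientation: [-2.236, 2.202, -0.003]
ft_force: [0.2, 0.2, 1.2]
width: 0.4
```

```bash
python3 - <<'E'
from h import *
o=get_obs();print(o['ee_pos'],o['orientation'],o['ft_force'])
cv2.imwrite("pics/wrist2.png",get_image('wrist')[:,:,::-1])
E
```

```text
[482.30780465 251.81499108  63.39145379] [-2.23553182  2.20159134 -0.00267391] [0.21151857 0.1709371  1.1739999 ]
```

View pics/wrist2.png

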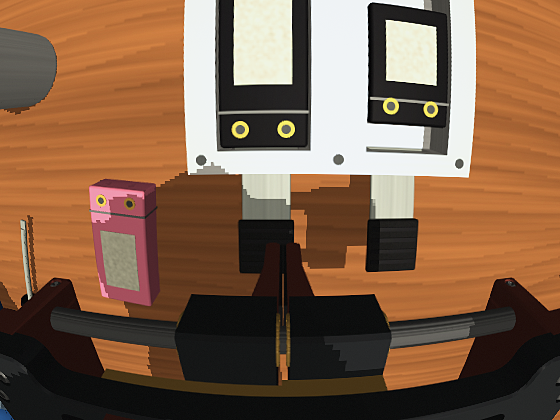

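The fingertips at (283,243) are about 9 mm to the right of the pad centre at (266,246), which matches the y shortfall. I'll correct that and press.

Call:
arm_command(
  increments=[
    [[-0.95,0,0],0],
    [[0,0,0],0],
    [[0,0,1],0],
    [[0,0,0.5],0],
    [[0,0,0.5],0],
    [[0,0,0.5],0],
  ],
)

```text
t: 3.75
ee_pos: [487.2, 263.4, 45.2]
orientation: [-2.226, 2.195, -0.009]
ft_force: [-5.7, -0.4, 10.2]
width: 0.3
```

Call:
arm_command(
  increments=[
    [[0,0,0],0],
  ],
)

```text
t: 3.85
ee_pos: [486.9, 263.4, 44.7]
orientation: [-2.226, 2.196, -0.008]
ft_force: [-1.0, 0.5, 2.2]
width: 0.5
```

```bash
python3 - <<'E'
from h import *
for i in range(1):
    o=get_obs();print(o['ee_pos'],R.from_rotvec(o['orientation']).as_matrix().round(3),o['ft_force'],o['qvel'].round(3))
cv2.imwrite("pics/wrist3.png",get_image('wrist')[:,:,::-1])
E
```

```text
[486.86820014 263.40551528  44.74157392] [[ 0.014 -1.     0.014]
 [-1.    -0.014  0.007]
 [-0.007 -0.014 -1.   ]] [-1.02617455  0.5245503   2.24582159] [ 0.001 -0.005  0.    -0.001  0.004 -0.001]
```

View pics/wrist3.png

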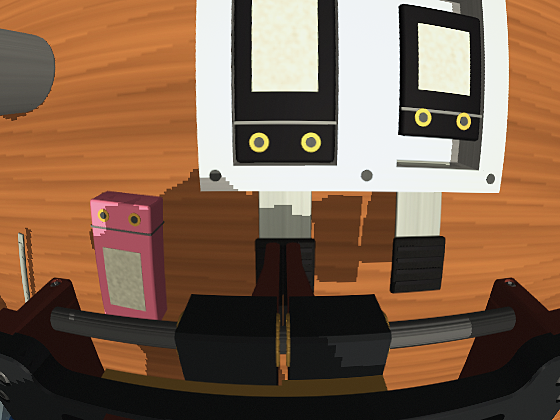

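The tips are on the pad at (283,240), having slid about 5 mm toward the dock. I'll keep pressing with a small backward bias.

Call:
arm_command(
  increments=[
    [[0,0.3,0.6],0],
    [[0,0.2,0.6],0],
    [[0,0.2,0.6],0],
    [[0,0.1,0.6],0],
  ],
)

```text
t: 4.3
ee_pos: [484.9, 263.8, 26.6]
orientation: [-2.222, 2.187, -0.018]
ft_force: [-26.1, -13.2, 106.3]
width: 0.6
```

It hit the stop hard, at 106 N, so I'm backing off straight away.

Call:
arm_command(
  increments=[
    [[0,0,-0.3],0],
    [[0,0,-2],0],
    [[0,0,-4],0],
    [[0,0,-4],0],
    [[0,0,-4],0],
    [[0,0,0],0],
  ],
  gripper=1,
)

```text
t: 4.9
ee_pos: [481.6, 262.5, 175.6]
orientation: [-2.221, 2.186, -0.019]
ft_force: [0.3, 0.6, 0.4]
width: 45.0
```

```bash
python3 - <<'E'
from h import *
o=get_obs();print(o['t'],o['ee_pos'],R.from_rotvec(o['orientation']).as_matrix().round(3),o['ft_force'],o['width'])
np.save('w4.npy',np.r_[o['ee_pos'],o['orientation']])
im=get_image('wrist')[:,:,::-1];cv2.imwrite("pics/wrist4.png",im)
s=get_image('scene')[:,:,::-1];cv2.imwrite("pics/scene4.png",cv2.resize(s[190:300,270:400],None,fx=4,fy=4,interpolation=2))
E
```

```text
4.9 [481.63569206 262.50636593 175.64399938] [[ 0.016 -1.     0.027]
 [-1.    -0.016  0.009]
 [-0.009 -0.027 -1.   ]] [0.32169845 0.5562119  0.39830366] 44.988553319123305
```

View pics/wrist4.png

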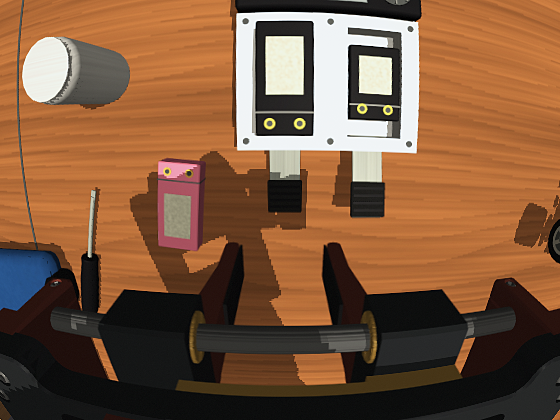

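View pics/scene4.png

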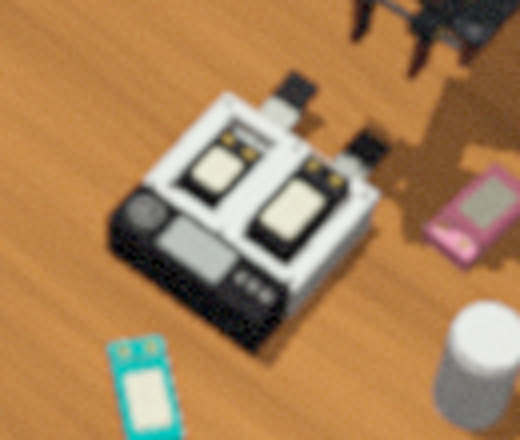

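```bash
python3 - <<'E'
from h import *
im=cv2.imread('pics/wrist4.png');cv2.imwrite('pics/p4c.png',cv2.resize(im[0:230,225:425],None,fx=2.6,fy=2.6,interpolation=2))
E
```

```text
(no output)
```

View pics/p4c.png

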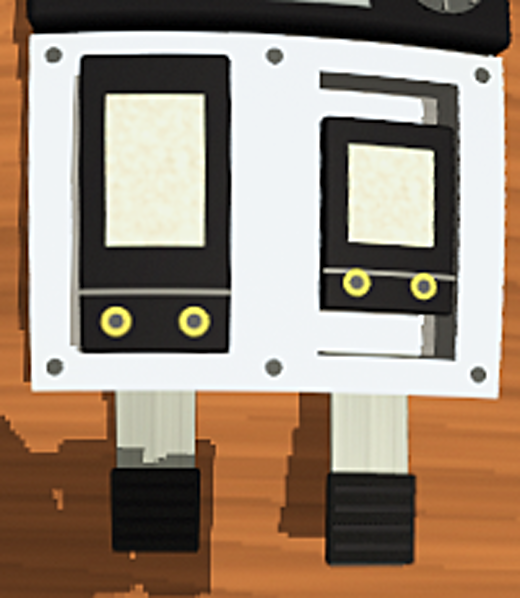

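```bash
python3 - <<'E'
from h import *
w=np.load('w4.npy')
f=lambda l:(np.array(l)+.5)/2.6-.5+np.array((225,0))
c=f([(81,56),(230,58),(229,353),(80,351)])
for z in(55,70,75,77):
    P=onz(*wray(c,w[:3],w[3:]),[z]*4);print(z,P.mean(0).round(1),[np.linalg.norm(P[i]-P[(i+1)%4]).round(1) for i in range(4)])
o,d=wray(c,w[:3],w[3:])
pl=f([(30,34),(507,52),(498,398),(32,389)]);P=onz(*wray(pl,w[:3],w[3:]),[55]*4);print(P.round(1),P.mean(0))
E
```

```text
55 [594.5 263.3  55. ] [np.float64(49.5), np.float64(101.4), np.float64(49.9), np.float64(101.5)]
70 [592.8 263.2  70. ] [np.float64(46.8), np.float64(96.0), np.float64(47.2), np.float64(96.2)]
75 [592.3 263.2  75. ] [np.float64(46.0), np.float64(94.3), np.float64(46.4), np.float64(94.4)]
77 [592.1 263.2  77. ] [np.float64(45.6), np.float64(93.5), np.float64(46.0), np.float64(93.7)]
[[653.8 306.1  55. ]
 [658.8 140.8  55. ]
 [533.  140.4  55. ]
 [530.7 303.9  55. ]] [594.07376159 222.77952195  55.        ]
```

```bash
python3 - <<'E'
from h import *
w=np.load('w4.npy')
f=lambda l:(np.array(l)+.5)/2.6-.5+np.array((225,0))
c=f([(112,468),(200,470),(198,552),(112,550),(326,474),(415,476),(414,564),(326,562)])
for z in(27,32,36,46):
    P=onz(*wray(c,w[:3],w[3:]),[z]*8);print(z,P[:4].mean(0).round(1),np.linalg.norm(P[0]-P[1]).round(1),np.linalg.norm(P[0]-P[3]).round(1),P[4:].mean(0).round(1),np.linalg.norm(P[4]-P[5]).round(1))
E
```

```text
27 [481.5 261.2  27. ] 33.2 32.3 [479.6 177.   27. ] 35.8
32 [482.8 261.2  32. ] 32.6 31.8 [481.  178.4  32. ] 35.2
36 [483.9 261.3  36. ] 32.2 31.4 [482.1 179.5  36. ] 34.8
46 [486.5 261.3  46. ] 31.1 30.4 [484.7 182.2  46. ] 33.6
```

```bash
python3 - <<'E'
from h import *
w=np.load('w4.npy')
f=lambda l:(np.array(l)+.5)/2.6-.5+np.array((225,0))
c=f([(322,117),(456,126),(453,314),(321,307)])
for z in(53,55,57):
    P=onz(*wray(c,w[:3],w[3:]),[z]*4);print(z,P.mean(0).round(1),[np.linalg.norm(P[i]-P[(i+1)%4]).round(1) for i in range(4)])
# two-view: pack label corners in scene & wrist via top view
t=get_image('top')[:,:,::-1];print(get_obs()['t']);cv2.imwrite('pics/top4.png',cv2.resize(t[165:260,165:245],None,fx=6,fy=6,interpolation=2))
s=get_image('scene')[:,:,::-1];cv2.imwrite('pics/scene4b.png',cv2.resize(s[205:275,290:375],None,fx=9,fy=8.5,interpolation=2))
for z in(55,66,71,77):
    C=np.array([[593.5,223.3,z]]);a=.019;ex=np.array([np.cos(a),np.sin(a),0]);ey=np.array([-ex[1],ex[0],0])
    Q=[C[0]+40*ey+sx*48*ex+sy*23.5*ey for sx,sy in((1,1),(1,-1),(-1,-1),(-1,1))]
    print(z,((tproj(Q,'scene')-[290,205]+.5)*[9,8.5]-.5).round(0).tolist())
E
```

```text
53 [594.3 183.3  53. ] [np.float64(47.9), np.float64(67.1), np.float64(47.5), np.float64(65.9)]
55 [594.1 183.9  55. ] [np.float64(47.6), np.float64(66.6), np.float64(47.2), np.float64(65.5)]
57 [593.8 184.4  57. ] [np.float64(47.2), np.float64(66.1), np.float64(46.9), np.float64(65.0)]
5.05
55 [[456.0, 444.0], [356.0, 378.0], [505.0, 222.0], [604.0, 285.0]]
66 [[459.0, 430.0], [358.0, 365.0], [508.0, 208.0], [608.0, 271.0]]
71 [[460.0, 424.0], [359.0, 358.0], [509.0, 201.0], [609.0, 264.0]]
77 [[461.0, 417.0], [360.0, 351.0], [511.0, 193.0], [611.0, 256.0]]
```

View pics/scene4b.png

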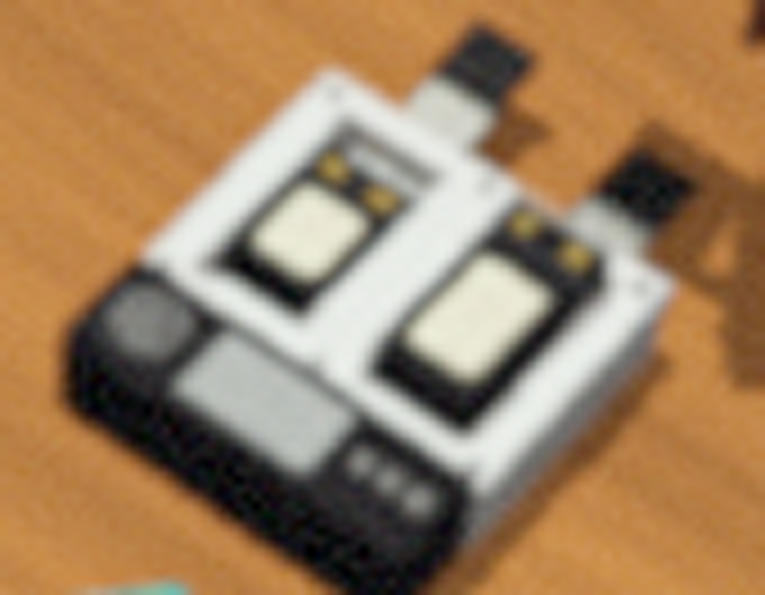

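```bash
python3 - <<'E'
from h import *
w=np.load('w4.npy')
im=cv2.imread('pics/wrist4.png');
s=get_image('scene')[:,:,::-1]
def lab(im,box):
    x0,y0,x1,y1=box;a=im[y0:y1,x0:x1].astype(int);m=(a[:,:,2]-a[:,:,0]>12)&(a.min(2)>140)
    m=m.astype(np.uint8);n,_,st,ct=cv2.connectedComponentsWithStats(m);i=1+st[1:,4].argmax();print(st[i]);return ct[i]+[x0,y0]
for wb,sb in(((258,25,312,110),(330,228,358,256)),((352,45,402,104),(314,220,335,245))):
    a=lab(im,wb);b=lab(s,sb)
    o1,d1=wray(a,w[:3],w[3:]);o2,d2=ray('scene',b)
    d1=d1[0];d2=d2[0]
    k=np.linalg.lstsq(np.c_[d1,-d2],o2-o1,rcond=None)[0]
    p=o1+k[0]*d1;q=o2+k[1]*d2;print(a,b,p.round(1),q.round(1))
E
```

```text
[   7   11   39   59 2075]
[  5   7  16  14 126]
[284.28        64.88819277] [342.42063492 241.75396825] [601.6 263.4  78.9] [601.2 264.4  78.8]
[   7   10   33   40 1157]
[ 5  7 11 11 80]
[374.76145203  74.85393258] [323.9375 231.8   ] [600.2 185.   58.3] [600.2 185.2  58.3]
```

The label triangulates 20.5 mm higher than the half pack's flush label, so the left pack is raised and its top is at about 76. I'm moving over it with the gripper open.

Call:
arm_command(
  increments=[
    [[0,-3.7,0],0],
    [[0,-3.7,0],0],
    [[0,-3.7,0],0],
    [[0,0,0],0],
    [[0,0,2],0],
    [[0,0,2],0],
    [[0,0,2],0],
    [[0,0,0],0],
  ],
  gripper=1,
)

```text
t: 5.95
ee_pos: [583.6, 258.7, 92.9]
orientation: [2.233, -2.197, -0.001]
ft_force: [-0.1, -0.0, -0.1]
width: 88.0
```

```bash
python3 - <<'E'
from h import *
o=get_obs();print(o['t'],o['ee_pos'],R.from_rotvec(o['orientation']).as_matrix().round(3),o['ft_force'],o['width'])
w=np.r_[o['ee_pos'],o['orientation']]
im=get_image('wrist')[:,:,::-1].copy();cv2.imwrite("pics/wrist5.png",im)
Rt=R.from_rotvec(w[3:]).as_matrix();print((np.array([592.5,263.3,57])-w[:3])@Rt)
E
```

```text
5.95 [583.57886234 258.6559351   92.86595016] [[ 0.016 -1.    -0.007]
 [-1.    -0.016 -0.006]
 [ 0.006  0.007 -1.   ]] [-0.07897061 -0.01859275 -0.13294546] 88.03796001729394
[-4.71611011 -9.25641111 35.77146315]
```

View pics/wrist5.png

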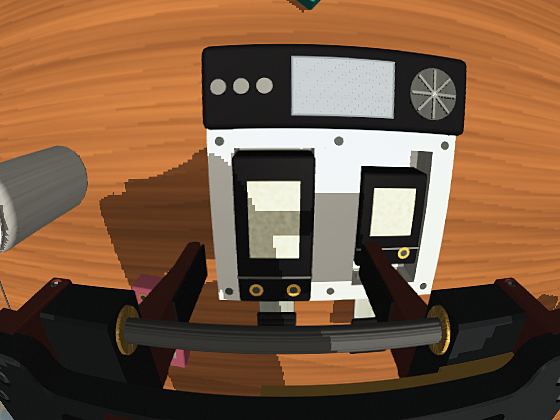

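The raised pack, at cols 234–315, sits between the fingertips at (197,245) and (370,245). I'll centre on it and go down.

Call:
arm_command(
  increments=[
    [[-0.45,-0.9,0],0],
    [[0,0,0],0],
    [[0,0,1.2],0],
    [[0,0,1.2],0],
    [[0,0,1.1],0],
    [[0,0,0],0],
  ],
)

```text
t: 6.6
ee_pos: [594.6, 264.8, 58.8]
orientation: [2.236, -2.199, 0.002]
ft_force: [-0.3, -1.2, 0.2]
width: 88.0
```

```bash
python3 - <<'E'
from h import *
o=get_obs();print(o['t'],o['ee_pos'],o['ft_force'],o['width'])
Rt=R.from_rotvec(o['orientation']).as_matrix();print((np.array([592.5,263.3,57])-o['ee_pos'])@Rt)
E
```

```text
6.6 [594.59958134 264.76378768  58.75551683] [-0.31960141 -1.24057152  0.20506208] 87.95821895140529
[1.42128749 2.1189193  1.76716678]
```

Close. I'll make a small correction and close the gripper.

Call:
arm_command(
  increments=[
    [[0.1,0.2,0.1],0],
    [[0,0,0],0],
  ],
)

```text
t: 6.8
ee_pos: [592.0, 263.4, 57.0]
orientation: [2.236, -2.199, 0.001]
ft_force: [-1.1, -0.6, 0.9]
width: 87.5
```

Call:
arm_command(
  increments=[
    [[0,0,0],0],
    [[0,0,0],0],
    [[0,0,0],0],
    [[0,0,0],0],
    [[0,0,0],0],
    [[0,0,0],0],
    [[0,0,0],0],
    [[0,0,0],0],
  ],
  gripper=0.3,
)

```text
t: 7.6
ee_pos: [592.9, 263.7, 58.4]
orientation: [2.237, -2.2, 0.002]
ft_force: [0.2, 0.5, -0.4]
width: 46.8
```

Gripped at 46.8 mm, as expected. Lifting straight up.

Call:
arm_command(
  increments=[
    [[0,0,-0.5],0],
    [[0,0,-1],0],
    [[0,0,-1],0],
    [[0,0,-2],0],
    [[0,0,-3],0],
    [[0,0,-3],0],
    [[0,0,-2],0],
    [[0,0,0],0],
    [[0,0,0],0],
  ],
  gripper=0,
)

```text
t: 8.5
ee_pos: [592.5, 264.0, 192.5]
orientation: [2.237, -2.201, 0.003]
ft_force: [-0.3, -0.2, -1.6]
width: 46.6
```

```bash
python3 - <<'E'
from h import *
o=get_obs();print(o['t'],o['ee_pos'],o['ft_force'],o['width'],R.from_rotvec(o['orientation']).as_matrix().round(3))
im=get_image('wrist')[:,:,::-1].copy();cv2.imwrite("pics/wrist6.png",im)
E
```

```text
8.5 [592.48229076 263.95816666 192.47950407] [-0.27345672 -0.19908119 -1.57814575] 46.55424291118016 [[ 0.017 -1.    -0.001]
 [-1.    -0.017 -0.004]
 [ 0.004  0.001 -1.   ]]
```

View pics/wrist6.png

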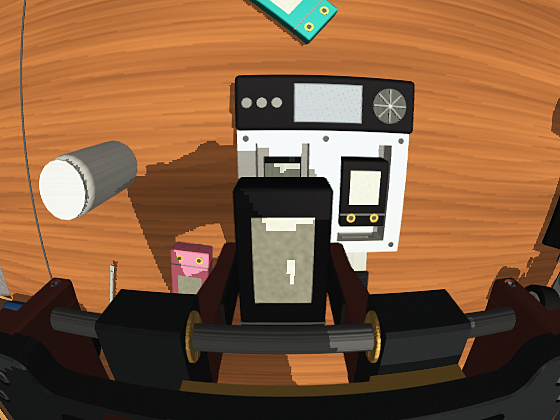

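The pack is held level between the fingers, with its top at (234–332, 178–322). The left bay is empty, and the half pack is still in place at (363,190). I'm carrying it to a viewpoint behind the cradle.

Call:
arm_command(
  increments=[
    [[1.5,0.5,0],0],
    [[3,0.8,0],0],
    [[3.7,1,0],0],
    [[3.7,1,0],0],
    [[3.7,1,0],0],
    [[3.7,1,0],0],
    [[3.7,1,0],0],
    [[3.7,1,0],0],
    [[3.7,1,0],0],
    [[3.7,1,0],0],
    [[3.7,1,0],0],
    [[3,0.8,0],0],
    [[1.5,0.5,0],0],
    [[0,0,0],4.5],
    [[0,0,0],4.5],
    [[0,0,0],4.5],
    [[0,0,0],0],
    [[0,0,0],0],
  ],
)

```text
t: 10.35
ee_pos: [451.4, -186.0, 174.2]
orientation: [1.932, -2.433, -0.041]
ft_force: [-0.0, 0.3, -0.7]
width: 47.1
```

```bash
python3 - <<'E'
from h import *
o=get_obs();print(o['t'],o['ee_pos'],o['ft_force'],o['width'],R.from_rotvec(o['orientation']).as_matrix().round(3))
np.save('w7.npy',np.r_[o['ee_pos'],o['orientation']])
im=get_image('wrist')[:,:,::-1].copy();cv2.imwrite("pics/wrist7.png",im)
E
```

```text
10.35 [ 451.44446823 -185.98787471  174.15119147] [-0.0184804   0.25208035 -0.73510943] 47.059626560994815 [[-0.227 -0.973 -0.044]
 [-0.974  0.227 -0.001]
 [ 0.011  0.042 -0.999]]
```

View pics/wrist7.png

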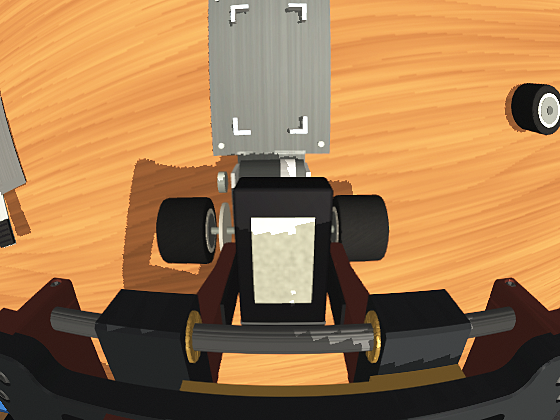

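```bash
python3 - <<'E'
import cv2
im=cv2.imread('pics/wrist7.png');cv2.imwrite('pics/p7c.png',cv2.resize(im[0:160,200:340],None,fx=3.7,fy=3.7,interpolation=2))
E
```

```text
(no output)
```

View pics/p7c.png

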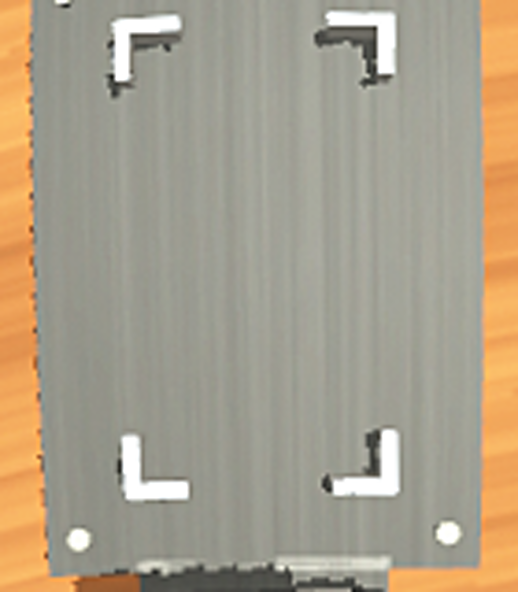

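```bash
python3 - <<'E'
from h import *
w=np.load('w7.npy')
f=lambda l:(np.array(l)+.5)/3.7-.5+np.array((200,0))
c=f([(112,20),(397,12),(398,495),(125,498),(78,539),(448,532)])
P=onz(*wray(c,w[:3],w[3:]),[62]*4+[50]*2);print(P.round(1),P[:4].mean(0))
print([np.linalg.norm(P[i]-P[(i+1)%4]).round(1) for i in range(4)])
for a,b in((0,3),(1,2)):print(np.arctan2(*(P[a]-P[b])[1::-1]))
for a,b in((0,1),(3,2),(4,5)):
    v=P[a]-P[b];print(np.arctan2(-v[0],v[1]))
# pack level: pack top far corners
f=[(234,185),(332,185),(238,322),(327,323)]
for z in (w[2]+18,):print(onz(*wray(f,w[:3],w[3:]),[z]*4).round(1))
E
```

```text
[[ 622.8 -183.5   62. ]
 [ 609.6 -244.4   62. ]
 [ 501.9 -220.3   62. ]
 [ 515.5 -160.4   62. ]
 [ 507.6 -144.8   50. ]
 [ 488.8 -230.7   50. ]] [ 562.44127188 -202.16150542   62.        ]
[np.float64(62.3), np.float64(110.4), np.float64(61.5), np.float64(109.7)]
-0.21252071874260453
-0.22039643277701668
-0.21221431654208978
-0.22361821488065503
-0.21493010143350955
[[ 506.1 -176.4  192.2]
 [ 496.  -219.3  192.2]
 [ 429.9 -155.7  192.2]
 [ 417.5 -203.8  192.2]]
```

The cradle centre is at (562.4, −202.2) with yaw −0.216. The outer bracket box measures 110×62 mm, which is consistent with 104×55 mm inside. Moving over it.

Call:
arm_command(
  increments=[
    [[-0.2,-2.2,0],-0.7],
    [[-0.3,-3,0],0],
    [[-0.2,-3,0],0],
    [[-0.2,-2.4,0],0],
    [[0,0,0],0],
    [[0,0,2],0],
    [[0,0,2],0],
    [[0,0,1],0],
    [[0,0,0],0],
    [[0,0,0],0],
  ],
)

```text
t: 11.4
ee_pos: [552.1, -198.6, 115.5]
orientation: [1.962, -2.404, -0.051]
ft_force: [0.4, -0.3, -1.6]
width: 46.9
```

```bash
cat >st.py <<'E'
from h import *
o=get_obs();Rt=R.from_rotvec(o['orientation']).as_matrix()
print(o['t'],o['ee_pos'].round(1),o['ft_force'].round(1),o['width'].round(1));print(Rt.round(3),'yaw',np.arctan2(-Rt[0,1]*0+Rt[1,0],Rt[0,0])+np.pi/2)
print('to cradle z57 (tool, mm):',((np.array([562.4,-202.2,57])-o['ee_pos'])@Rt).round(1))
E
python3 st.py
```

```text
Traceback (most recent call last):
  File "st.py", line 3, in <module>
    print(o['t'],o['ee_pos'].round(1),o['ft_force'].round(1),o['width'].round(1));print(Rt.round(3),'yaw',np.arctan2(-Rt[0,1]*0+Rt[1,0],Rt[0,0])+np.pi/2)
                                                             ^^^^^^^^^^^^^^^^
AttributeError: 'float' object has no attribute 'round'
```

```bash
sed -i "s/o\['width'\].round(1)/o['width']/" st.py; python3 st.py
```

```text
11.4 [ 552.1 -198.6  115.5] [ 0.4 -0.3 -1.6] 46.919318591359236
[[-0.2   -0.978 -0.051]
 [-0.98   0.2    0.001]
 [ 0.009  0.05  -0.999]] yaw -0.20151818457014636
to cradle z57 (tool, mm): [  1.  -13.7  57.9]
```

The tool has picked up a 0.05 rad pitch tilt in transit. I'll raise it and repeat the slow-back, fast-forward move that cancelled the tilt before.

Call:
arm_command(
  increments=[
    [[0,0,-1.5],0],
    [[0,0,-1.5],0],
    [[0,1,0],0],
    [[0,1,0],0],
    [[0,1,0],0],
    [[0,1,0],0],
    [[0,1,0],0],
    [[0,1,0],0],
    [[0,1,0],0],
    [[0,0,0],0],
    [[0,0,0],0],
  ],
)

```text
t: 12.5
ee_pos: [478.1, -183.4, 154.6]
orientation: [1.963, -2.405, -0.047]
ft_force: [0.7, -0.3, -1.5]
width: 46.6
```

```bash
python3 st.py
```

```text
12.5 [ 478.1 -183.4  154.6] [ 0.7 -0.3 -1.5] 46.586492065247356
[[-0.2   -0.979 -0.048]
 [-0.98   0.2    0.   ]
 [ 0.01   0.047 -0.999]] yaw -0.2012819496474869
to cradle z57 (tool, mm): [  0.7 -90.9  93.5]
```

Call:
arm_command(
  increments=[
    [[0,-3.7,0],0],
    [[0,-3.7,0],0],
    [[0,0,0],0],
    [[0,0,0],0],
  ],
)

```text
t: 12.9
ee_pos: [552.8, -198.6, 150.3]
orientation: [1.963, -2.404, -0.048]
ft_force: [0.1, -0.2, -1.8]
width: 46.7
```

```bash
python3 st.py
```

```text
12.9 [ 552.8 -198.6  150.3] [ 0.1 -0.2 -1.8] 46.68915874942953
[[-0.2   -0.979 -0.049]
 [-0.98   0.2    0.   ]
 [ 0.009  0.048 -0.999]] yaw -0.20138685040218185
to cradle z57 (tool, mm): [  0.7 -14.5  92.8]
```

The tilt stays at 0.05 rad (about 2.4 mm at each end of the pack). The pack can pivot in the pads about the jaw axis, so a soft press will settle it flat. Going down to above the brackets.

Call:
arm_command(
  increments=[
    [[0.1,-1.4,0],0.9],
    [[0,0,0],0],
    [[0,0,2],0],
    [[0,0,2],0],
    [[0,0,2],0],
    [[0,0,0.8],0],
    [[0,0,0],0],
    [[0,0,0],0],
  ],
)

```text
t: 13.7
ee_pos: [556.9, -200.9, 80.6]
orientation: [1.944, -2.416, -0.053]
ft_force: [0.9, 0.1, -2.3]
width: 46.6
```

```bash
python3 st.py;python3 - <<'E'
from h import *
o=get_obs();np.save('w8.npy',np.r_[o['ee_pos'],o['orientation']])
im=get_image('wrist')[:,:,::-1].copy();cv2.imwrite("pics/wrist8.png",im)
s=get_image('scene')[:,:,::-1];cv2.imwrite("pics/scene8.png",cv2.resize(s[120:220,190:320],None,fx=5,fy=5,interpolation=2))
E
```

```text
13.7 [ 556.9 -200.9   80.6] [ 0.9  0.1 -2.3] 46.5981395986701
[[-0.214 -0.975 -0.052]
 [-0.977  0.214  0.002]
 [ 0.01   0.052 -0.999]] yaw -0.2157353271043112
to cradle z57 (tool, mm): [-0.2 -6.9 23.2]
```

View pics/wrist8.png

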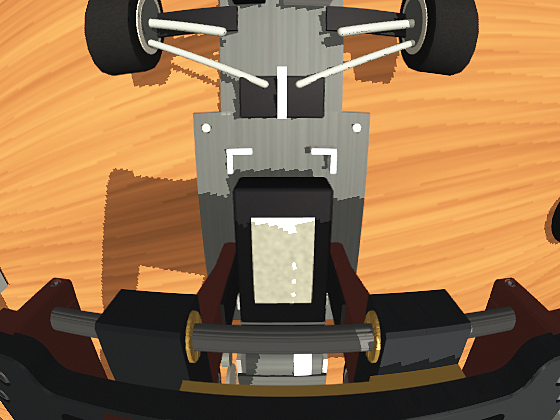

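View pics/scene8.png

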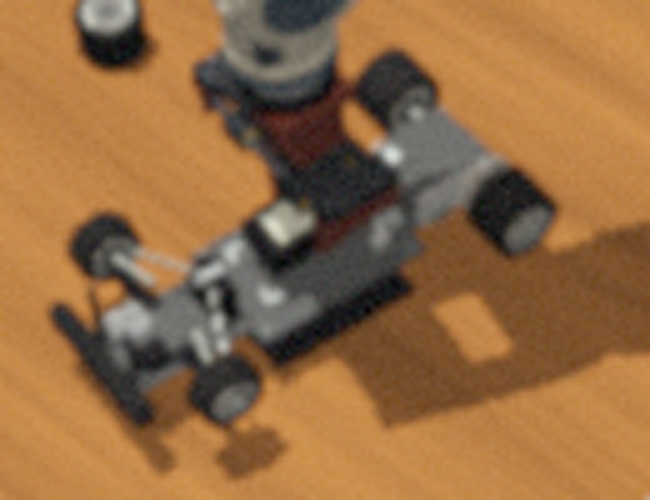

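Brackets at (228–336, 150) are centred on the pack at cols 235–332. I'll cross-check the cradle position from this view.

```bash
python3 - <<'E'
from h import *
w=np.load('w8.npy')
P=onz(*wray([(228,150.5),(336.5,149.5)],w[:3],w[3:]),[62,62]);m=P.mean(0);a=-.216
print(P.round(1),np.linalg.norm(P[0]-P[1]),m-55*np.array([np.cos(a),np.sin(a),0]))
Rt=R.from_rotvec(w[3:]).as_matrix()
# pack front-top corners: in tool frame
o,d=wray([(236,180),(331,180)],w[:3],w[3:]);print(((onz(o,d,[w[2]+16]*2)-w[:3])@Rt).round(1))
E
```

```text
[[ 621.8 -184.9   62. ]
 [ 609.5 -243.4   62. ]] 59.70396349744941 [ 561.9287902  -202.37292518   62.        ]
[[-20.7 -52.2 -18.9]
 [ 22.3 -52.1 -18.5]]
```

```bash
python3 - <<'E'
from h import *
w=np.load('w8.npy');Rt=R.from_rotvec(w[3:]).as_matrix()
for r in (177,179,189,191):
  for h in(-7,18):
    o,d=wray([(283,r)],np.zeros(3),np.zeros(3));p=o+d[0]*((-h-o[2])/d[0,2]);print(r,h,p.round(1))
im=cv2.imread('pics/wrist8.png');cv2.imwrite('pics/p8c.png',cv2.resize(im[130:335,190:380],None,fx=2.8,fy=2.8,interpolation=2))
E
```

```text
177 -7 [  0.6 -47.6   7. ]
177 18 [  0.5 -53.3 -18. ]
179 -7 [  0.6 -46.5   7. ]
179 18 [  0.5 -52.4 -18. ]
189 -7 [  0.6 -41.    7. ]
189 18 [  0.5 -47.7 -18. ]
191 -7 [  0.6 -39.9   7. ]
191 18 [  0.5 -46.8 -18. ]
```

View pics/p8c.png

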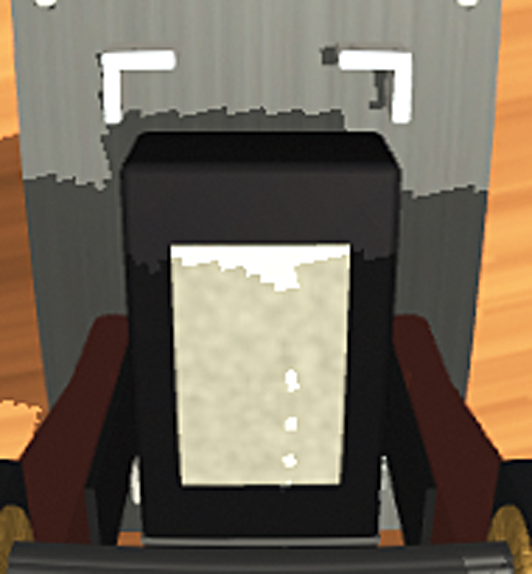

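The pack's front face is 47.6 mm ahead of the TCP, so the pack is centred in the grip. Lowering into the cradle.

Call:
arm_command(
  increments=[
    [[0,-0.7,0],0],
    [[0,0,0],0],
    [[0,0,0.8],0],
    [[0,0,0.5],0],
    [[0,0,0],0],
    [[0,0,0],0],
  ],
)

```text
t: 14.4
ee_pos: [565.7, -203.2, 68.6]
orientation: [1.946, -2.418, -0.046]
ft_force: [-0.4, -0.6, -1.7]
width: 47.2
```

```bash
python3 st.py
```

```text
14.4 [ 565.7 -203.2   68.6] [-0.4 -0.6 -1.7] 47.19496906812897
[[-0.214 -0.976 -0.048]
 [-0.977  0.214 -0.   ]
 [ 0.01   0.047 -0.999]] yaw -0.21561156802109482
to cradle z57 (tool, mm): [-0.4  2.9 11.7]
```

Call:
arm_command(
  increments=[
    [[0,0.25,0],0],
    [[0,0,0],0],
    [[0,0,0.3],0],
    [[0,0,0.2],0],
    [[0,0,0],0],
  ],
)

```text
t: 14.9
ee_pos: [562.6, -202.6, 63.4]
orientation: [1.946, -2.418, -0.047]
ft_force: [-0.5, 0.3, -2.1]
width: 47.1
```

```bash
python3 st.py
```

```text
14.9 [ 562.6 -202.6   63.4] [-0.5  0.3 -2.1] 47.09536241912001
[[-0.214 -0.976 -0.048]
 [-0.977  0.214 -0.   ]
 [ 0.01   0.047 -0.999]] yaw -0.21560631509108008
to cradle z57 (tool, mm): [-0.4  0.   6.4]
```

Call:
arm_command(
  increments=[
    [[0,0,0.2],0],
    [[0,0,0.2],0],
    [[0,0,0],0],
  ],
)

```text
t: 15.2
ee_pos: [562.6, -202.6, 59.0]
orientation: [1.946, -2.419, -0.046]
ft_force: [-0.3, 0.1, -2.1]
width: 46.8
```

```bash
python3 st.py
```

```text
15.2 [ 562.6 -202.6   59. ] [-0.3  0.1 -2.1] 46.8418663936325
[[-0.214 -0.976 -0.048]
 [-0.977  0.214 -0.   ]
 [ 0.01   0.047 -0.999]] yaw -0.21563260436004228
to cradle z57 (tool, mm): [-0.4  0.1  2. ]
```

Call:
arm_command(
  increments=[
    [[0,0,0.15],0],
    [[0,0,0.15],0],
  ],
)

```text
t: 15.4
ee_pos: [562.2, -202.7, 56.8]
orientation: [1.945, -2.418, -0.047]
ft_force: [-4.4, 1.1, 7.6]
width: 46.8
```

```bash
python3 st.py; python3 -c "
from h import *
cv2.imwrite('pics/wrist9.png',get_image('wrist')[:,:,::-1])"
```

```text
15.4 [ 562.2 -202.7   56.8] [-4.4  1.1  7.6] 46.83178466875173
[[-0.214 -0.976 -0.048]
 [-0.977  0.214 -0.   ]
 [ 0.01   0.047 -0.999]] yaw -0.2156176850436966
to cradle z57 (tool, mm): [-0.5 -0.1 -0.2]
```

View pics/wrist9.png

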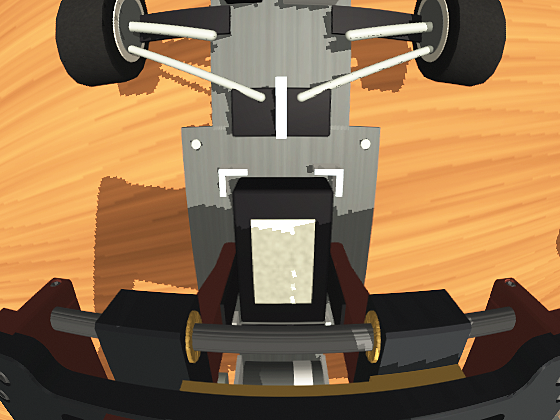

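The nose edge is in contact at about 9 N and the pack sits inside the brackets at (219–343, 171). I'll press gently to level it.

Call:
arm_command(
  increments=[
    [[0,0,0.15],0],
    [[0,0,0.15],0],
  ],
)

```text
t: 15.65
ee_pos: [562.1, -202.6, 56.2]
orientation: [1.945, -2.419, -0.047]
ft_force: [-6.2, 2.9, 17.3]
width: 47.2
```

Call:
arm_command(
  increments=[
    [[0,0,0.25],0],
    [[0,0,0.25],0],
  ],
)

```text
t: 15.85
ee_pos: [562.1, -202.7, 56.1]
orientation: [1.945, -2.42, -0.047]
ft_force: [-7.7, 2.7, 23.0]
width: 46.7
```

```bash
python3 - <<'E'
from h import *
print(get_obs()['moment'],get_obs()['ft_force'])
im=get_image('wrist')[:,:,::-1];cv2.imwrite('pics/wrist10.png',im)
a=[cv2.imread('pics/wrist8.png'),im]
cv2.imwrite('pics/cmp.png',np.hstack([cv2.resize(x[140:330,215:355],None,fx=2.8,fy=3,interpolation=2) for x in a]))
E
```

```text
[ 0.90480345  1.24797289 -0.03239005] [-7.6836333   2.67238847 23.02511   ]
```

View pics/cmp.png

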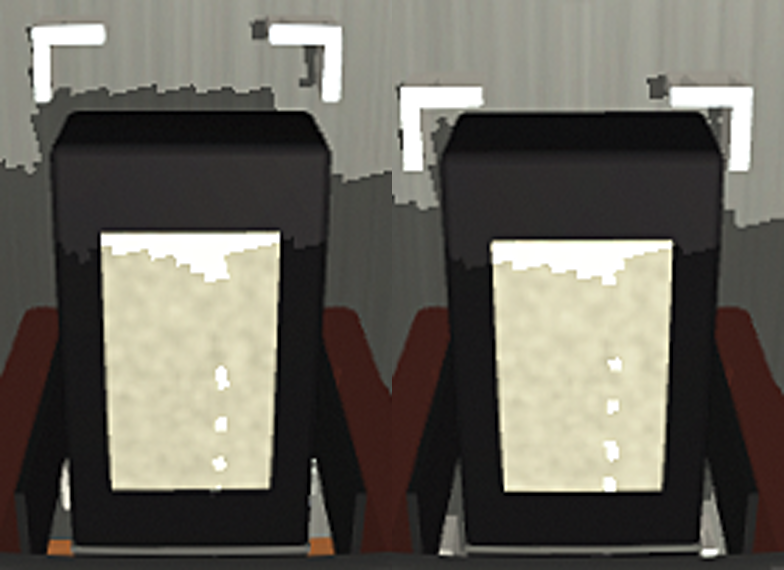

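It stalls at TCP z = 56.1 while the force rises. That's the height at which the pack bottom should sit on the 50 mm plate, so the pack has levelled. Now I relax and open.

Call:
arm_command(
  increments=[
    [[0,0,0],0],
    [[0,0,0],0],
  ],
)

```text
t: 16.1
ee_pos: [562.7, -202.9, 57.5]
orientation: [1.945, -2.421, -0.044]
ft_force: [-0.3, 0.1, -1.7]
width: 46.9
```

Call:
arm_command(
  increments=[
    [[0,0,0],0],
    [[0,0,0],0],
    [[0,0,0],0],
    [[0,0,0],0],
    [[0,0,0],0],
    [[0,0,0],0],
  ],
  gripper=0.8,
)

```text
t: 16.7
ee_pos: [562.9, -203.0, 56.7]
orientation: [1.945, -2.421, -0.045]
ft_force: [0.0, -0.5, -0.0]
width: 70.6
```

```bash
python3 st.py; python3 -c "
from h import *
cv2.imwrite('pics/wrist11.png',get_image('wrist')[:,:,::-1])"
```

```text
16.7 [ 562.9 -203.    56.7] [ 0.  -0.5 -0. ] 70.59274979335638
[[-0.215 -0.976 -0.046]
 [-0.977  0.215 -0.   ]
 [ 0.01   0.045 -0.999]] yaw -0.21673828835968534
to cradle z57 (tool, mm): [-0.6  0.7 -0.3]
```

View pics/wrist11.png

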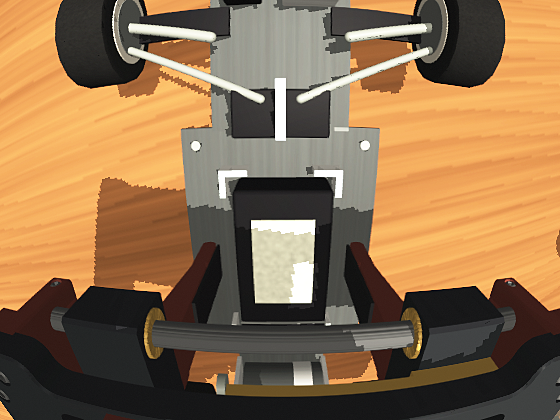

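It's released at (233–331, 178–322). Retreating straight up, slowly at first.

Call:
arm_command(
  increments=[
    [[0,0,-1],0],
    [[0,0,-1],0],
    [[0,0,-2],0],
    [[0,0,-3],0],
    [[0,0,-4],0],
    [[0,0,-4],0],
    [[0,2,0],0],
    [[0,3,0],0],
    [[0,0,0],0],
    [[0,0,0],0],
  ],
)

```text
t: 17.75
ee_pos: [522.0, -192.5, 224.3]
orientation: [1.948, -2.424, -0.032]
ft_force: [0.5, 0.5, 0.2]
width: 70.1
```

```bash
python3 st.py; python3 - <<'E'
from h import *
o=get_obs();np.save('w12.npy',np.r_[o['ee_pos'],o['orientation']])
cv2.imwrite('pics/wrist12.png',get_image('wrist')[:,:,::-1])
cv2.imwrite('pics/top12.png',get_image('top')[:,:,::-1])
s=get_image('scene')[:,:,::-1];cv2.imwrite("pics/scene12.png",cv2.resize(s[100:320,180:420],None,fx=3.2,fy=2.7,interpolation=2))
E
```

```text
17.75 [ 522.  -192.5  224.3] [0.5 0.5 0.2] 70.06590415140967
[[-0.215 -0.976 -0.037]
 [-0.977  0.215 -0.003]
 [ 0.011  0.036 -0.999]] yaw -0.21659948315408828
to cradle z57 (tool, mm): [ -1.1 -47.5 165.7]
```

View pics/wrist12.png

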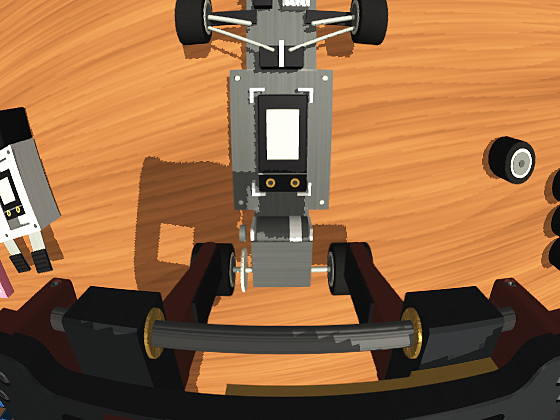

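View pics/scene12.png

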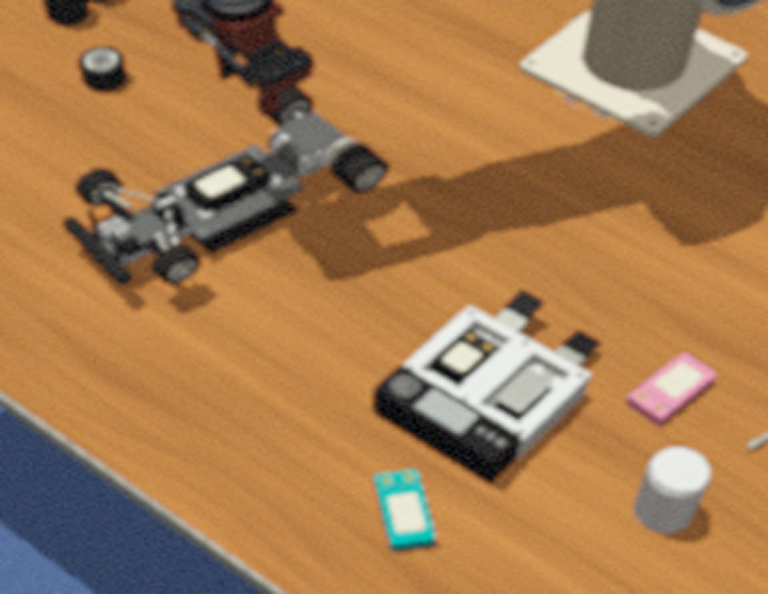

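View pics/top12.png

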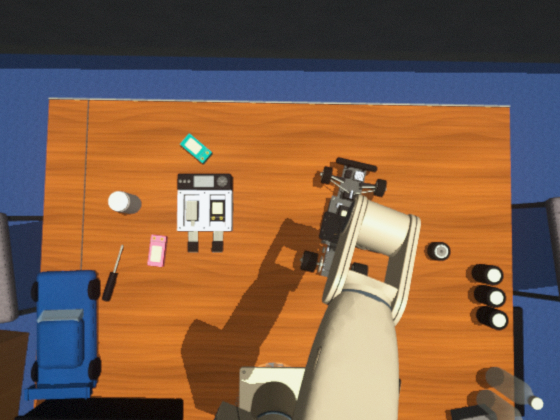

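The pack lies between the four brackets at (258–307, 95–192). The half pack is still in its bay, and the can, driver and wheel have not moved. One numeric check follows.

```bash
python3 - <<'E'
import cv2
im=cv2.imread('pics/wrist12.png');cv2.imwrite('pics/p12c.png',cv2.resize(im[75:215,225:340],None,fx=4.2,fy=4.2,interpolation=2))
E
```

```text
(no output)
```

View pics/p12c.png

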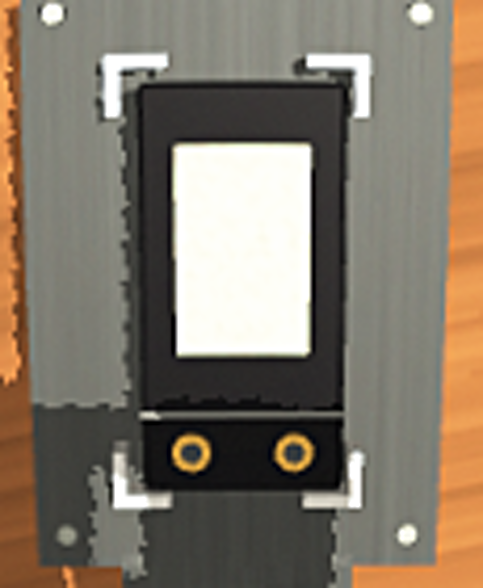

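```bash
python3 - <<'E'
from h import *
w=np.load('w12.npy')
f=lambda l:(np.array(l)+.5)/4.2-.5+np.array((225,75))
c=f([(139,85),(344,85),(343,490),(145,490)])
for z in(75,78):
    P=onz(*wray(c,w[:3],w[3:]),[z]*4);print(z,P.mean(0).round(1),[np.linalg.norm(P[i]-P[(i+1)%4]).round(1) for i in range(4)],np.arctan2(*((P[0]+P[1]-P[2]-P[3])[1::-1])))
c=f([(104,55),(370,55),(361,507),(114,507)]);P=onz(*wray(c,w[:3],w[3:]),[62]*4);print(P.mean(0).round(1))
E
```

```text
75 [ 563.1 -203.5   75. ] [np.float64(45.3), np.float64(94.3), np.float64(46.7), np.float64(94.1)] -0.20979816018038414
78 [ 563.6 -203.5   78. ] [np.float64(44.9), np.float64(93.4), np.float64(46.3), np.float64(93.2)] -0.20979816018038405
[ 562.7 -202.2   62. ]
```

```bash
python3 -c "
from workcell import *
print(close_job())"
```

```text
the job is handed in; nothing more can be done
None
```

The full-length pack is in the car's battery cradle between the four corner brackets, and the job was handed in at about 18 s of the 50 s allowed.

**What I did:** The full-length pack was in the left bay. I pressed that bay's paddle to its stop and let go, and the pack rose about 20 mm. I gripped it at 46.8 mm, lifted it out, set it down with a light press to level it, released it and retreated straight up.

**Last checks:**
- **Pack position:** The pack's centre measures (563.1, −203.5) against a cradle centre of about (562.5, −202.2), and its yaw is within 0.01 rad. Its apparent size fits a flat pack with its top at about 75 mm.
- **Everything else:** The half-length pack is still in its bay, and the wheel, driver, can and look-alikes look unmoved. The gripper is clear of the car.

**What did not go cleanly:**
- **Hard press:** The wrist force reached at least 106 N for a moment when the paddle hit its stop, close to the 120 N limit. That is an end-of-move reading, so the true peak could be higher.
- **Tilted tool:** The tool picked up about 0.05 rad of tilt while carrying the pack, and I could not remove it. The pack's nose touched first, and I levelled it with a press of about 23 N.
- **Small settle on release:** The arm rebounded about 1 mm before the fingers opened, so the pack may have settled by about that much.
- **Size reading:** In the last image the pack measures 94 by 45–47 mm instead of 96 by 47 mm. I put this down to reading the edges by eye.

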